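Park the padlock and hold the tantalus bolt drawn

TASK

The padlock has been taken off the tantalus so that its locking bar can be opened: hang it by its shackle on the brass hook at the end of the tantalus and let go of it. Then draw the sprung bolt on top of the bar back until its knob stands over the red line, and finish while still holding it there against its spring, so that I can lift the bar. Leave the decanter, the pipette stand and the bowl undisturbed.

Things in the scene. Friction and masses are not known exactly. Their poses are not given: they have to be found in the camera images.
- padlock_center (a point): Middle of a loose upright padlock, 111 mm tall, 0.25-0.42 kg, shackle shut. z up to the shackle top, y from leg to leg, x through the loop. Brass body 50 (y) x 22 (x) x 40 mm high, z -55.5 to -15.5 mm. Round 8 mm steel shackle: two upright legs at y = +-17.5 mm (43 mm over their outsides, where they can be gripped), straight up to z = +34 mm, then a half-round arch, top at z = +55.5 mm.
- shackle_top (a point): Point on the padlock: underside of the shackle's arch, in the middle, 47.5 mm above padlock_center. Same axes. The clear loop below it is 27 mm wide and 63 mm high, down to the brass body. When the padlock hangs properly this point lies on the wire in the hook's seat.
- hook: Fixed brass hook of 6 mm wire on the outer face of the tantalus's end post. Origin: its seat, top of the wire at its lowest point, 224 mm above the shelf, 50 mm out from the post's face. Axes as the tantalus: -y outwards, +y to the post. Seat level from y = -8 to +10 mm. Tip: ball of 9 mm at y = -27 mm, top 25.5 mm above the seat. Towards the post the wire rises 12 mm. A loop goes in over the tip.
- bolt (a joint): Travel of the sprung bolt (m): 0 = shot home, where its spring returns it; grows as it is drawn along the tantalus's +y axis, away from the hook's end towards the middle of the bar; 0.030 = knob exactly over the red line; 0.045 = end stop. The spring pulls back with about 5 N at 0, 11 N at the red line, 14 N at the stop.
- bolt_knob (a point): Centre of the bolt's upright brass pull knob, 288.5 mm above the shelf: round, 16 mm thick, 29 mm tall (z +-14.5 mm) on a 10 mm stem; free to grip from above. Axes as the tantalus: it travels along +y when drawn. At rest it is 58 mm inwards of the end post's outer face. The bolt's guides and lugs below it, and the end post's top, reach 268 mm above the shelf at most.
- red_line (a point): The mark: middle of the red line, 3 mm wide, painted across the bolt's brass plate and the bar, 247 mm above the shelf, 30 mm along the tantalus's +y axis from the knob's axis at rest. The bolt is rightly drawn when the knob's axis stands straight above this line.
- tantalus: Fixed tantalus of dark wood. Origin at the centre of its underside on the shelf; z up, y along the bar; hook and bolt at its -y end. Plinth 140 x 330 mm (x by y), end posts 70 x 22 mm with outer faces at y = +-150 mm, 268 mm high; between them a locking bar 44 mm wide, top 244 mm above the shelf, over two square glass decanters.
- decanter: Bystander: empty flask-shaped clear glass decanter, loose, 112 mm across, 190 mm tall; origin at the centre of its underside.
- pipette_stand: Bystander: round steel stand, 84 mm across, holding a short glass pipette with a black bulb, loose, 190 mm tall; origin at the centre of its underside.
- bowl: Bystander: sage-green ceramic bowl, loose, 124 mm across, 55 mm tall; origin at the centre of its underside.
Mind the look-alikes: they are no part of the job. Several things look just like the part that bears padlock_center: the one meant starts farthest to the robot's right.

How it is judged:
By the outcome, as a careful person would: the job done as asked, in the order asked, and still so for the second after the job is handed in, while the arm keeps its last pose, push and grip.
It also fails if it takes over 58 s, if anything falls off the work surface, if the arm or the gripper's body presses on something with over 40 N, if the wrist force passes 120 N, or if a joint passes its speed limit or range.

ROBOT

A 7-joint arm with a two-finger parallel gripper is mounted at the origin on the work surface. World frame = base frame: x ahead of the robot, y to its left, z up, the work surface at z = 0. Lengths are in m, angles in degrees, forces in N, time in s.
With the tool pointing down it reaches from about 0.4 to 0.925 m from the base axis. Payload 4.1 kg.
Tool frame: the origin (TCP) lies at the very end of the fingers, on their centre line; the grasp point (between the pads) lies 19 mm behind it; z points along the fingers, y is the line along which they close (so a half turn about z gives the same grasp; the last joint's range is limited). The gripper opens to 85 mm and grips with 20 to 120 N. Pads are 22 mm wide; open, the fingers measure 114 mm over their backs; the gripper's body (76 mm by 85 mm) begins 54 mm behind the grasp point. The pads swing forward as they close: fully open they stand 13 mm farther back than shut.
Start: joints at [-81.417, 22.827, 2.584, 88.041, -1.071, 69.15, -2.905], TCP at [0.16, 0.63, 0.231] pointing down, gripper open.
Joint ranges: [-161.44, 161.44], [-28.35, 127.94], [-78.24, 83.42], [0, 140.83], [-78.03, 258.03], [13.02, 114.36], [-168.23, 168.23]. Speed limits (degrees/s): [147.25, 147.25, 180, 180, 180, 180, 180].

INTERFACE

Orientations are given as a 3x3 rotation matrix whose columns are the frame's x, y, z axes.
In Python, from cell import r gives the robot as it stands.
- The arm moves only by the tool servo_tool, never from a script. Its argument "commands" is a list that holds one entry, the list of rows, each a list of 4 numbers: the shift along the tool's x, y, z in cm, then the turn about the tool's z in rad. In form: [[[tx, ty, tz, turn], ...]]. A call has 1 to 10 rows; each row is the pose to reach, as a shift and turn from the pose commanded when the call began, along the tool's axes at that moment; what a row does not reach only later rows make up. A row lasts 1/12 s, in which the tool goes at most 41.7 mm and 7.16 degrees, less where a joint would pass 70% of its speed; a pose out of reach is approached as far as the arm can. A call with a gripper value outside its range is refused whole. "claw" is the closure, from -1 (fully open) to 1 (shut), so that 0 is half open, set as the call begins (left out, the last holds). The fingers move at their own pace and stop on an object; the grip force is fixed at half the most. Time passes only in rows, so rows that repeat a pose let the fingers close. It gives the time, the measured TCP pose, the force, the opening and the grip force at its end, in the units of the state.
- r.get_obs(): the state, without advancing time (a new reading comes with each control period).
- r.snapshot(name): name is "scene" or "top" or "wrist"; returns (picture, depth): 400x640x3 uint8, blue, green, red; 400x640 float32, m along the optical axis (not along the pixel's ray), 0 where there is no reading.
- r.camera_params(name): a dict with "mtx" (3x3 intrinsics, pixels), "distortion" ([k1, k2, p1, p2, k3] as OpenCV has them; the pictures are not rectified), "T" (4x4, takes a point from camera to world coordinates); the wrist camera has in their place "hand_eye" (4x4, takes a point from camera to tool coordinates, whose origin is the TCP and whose axes are the flange's). Camera axes: x right, y down, z forward; pixel columns grow to the right and rows downward; lengths in m; the calibration is good to about 2 mm. A picture is of the moment at which its call begins: read the wrist's pose just before it. camera_params takes no time and is no camera call.
- r.job_done(): hands the job in; it is judged then, once.
The state is a dict: "time": time; "joint_pos": joint angles; "joint_velocities": joint speeds; "joint_torque": joint torques, N m; "eef_pos": TCP position; "ee_rot": TCP orientation; "ft_force": force on the tool from outside, world axes, zero at the start; "wrist_torque": the same for the moment, N m; "finger_gap": finger opening in m; "gripper_force": force on a finger pad.
Only numpy, scipy, OpenCV 4.12 (cv2) and the standard library are available. Lean on these libraries where they do the work, as an engineer would, in place of code of your own. Each camera call takes 0.05 s, during which the arm holds its last target. There are 200 camera calls.

## Working session

There is one attempt and no reset: what is moved stays moved. The work goes in short steps, Python scripts to look and compute and a tool call to move; the robot and the scene stay as the last step left them, time stands still between calls to the robot, and variables do not carry over. Pictures are saved under pics/ and viewed, at most 10 in all, crops included, and the job is handed in when it is done.

Besides the shell and the picture viewer there is one more tool, called as a command line: name --argument value ..., lists and objects as JSON in quotes. servo_tool: Moves the arm, as the interface text tells. Its arguments: {"type":"object","properties":{"commands":{"type":"array"},"claw":{"type":"number"}},"required":["commands"]}

```bash
mkdir -p pics; ls; python3 - <<'E'
from cell import r
import cv2,numpy as np
for n in("scene","top"):
    p,d=r.snapshot(n); cv2.imwrite(f"pics/{n}0.png",p); np.savez(f"{n}0.npz",p=p,d=d)
    c=r.camera_params(n); print(n,c["mtx"].tolist(),np.round(c["T"],3).tolist(),c["distortion"])
print(r.camera_params("wrist"))
o=r.get_obs(); print(o)
E
```

```text
pics
scene [[365.0060069362742, 0.0, 316.5174002793103], [0.0, 365.0060069362742, 194.4536035541942], [0.0, 0.0, 1.0]] [[-0.354, 0.506, -0.786, 1.31], [0.935, 0.193, -0.297, 0.35], [0.002, -0.84, -0.542, 0.746], [0.0, 0.0, 0.0, 1.0]] [-0.06143617  0.          0.          0.          0.        ]
top [[374.2302936824289, 0.0, 323.50346226013806], [0.0, 374.2302936824289, 192.14744865211884], [0.0, 0.0, 1.0]] [[-0.053, -0.969, 0.24, 0.239], [-0.999, 0.051, -0.015, 0.048], [0.002, -0.241, -0.971, 1.185], [0.0, 0.0, 0.0, 1.0]] [0.00025755 0.         0.         0.         0.        ]
{'mtx': array([[310.82887011,   0.        , 321.19522004],
       [  0.        , 310.82887011, 201.70779773],
       [  0.        ,   0.        ,   1.        ]]), 'distortion': array([-0.03807578,  0.        ,  0.        ,  0.        ,  0.        ]), 'hand_eye': array([[ 4.42201303e-04, -9.52848108e-01, -3.03447340e-01,
         7.71801211e-02],
       [ 9.99999864e-01,  5.05714283e-04, -1.30723356e-04,
         9.66037006e-04],
       [ 2.78017156e-04, -3.03447241e-01,  9.52848201e-01,
        -1.41636082e-01
[... 237 characters left out ...]
_velocities': array([-0.08975941, -0.07437486,  0.04376831, -0.16325708, -0.02723404,
        0.05204563,  0.02913827]), 'joint_torque': array([ 3.54296390e-03, -4.76261151e+01,  1.36947166e+00, -2.54949564e+01,
        1.17977880e-02,  5.01828777e-03,  1.45306819e-05]), 'eef_pos': array([0.15988366, 0.62945569, 0.23037421]), 'ee_rot': array([[-9.69240820e-01,  2.46114104e-01, -2.84527870e-04],
       [ 2.46114225e-01,  9.69239307e-01, -1.71874316e-03],
       [-1.47231337e-04, -1.73590238e-03, -9.99998482e-01]]), 'ft_force': array([ 0.38044789, -0.1363484 , -0.28638288]), 'wrist_torque': array([ 0.03134599, -0.05778481, -0.02169125]), 'gripper_force': 0.0, 'finger_gap': 0.08521904941013118}
```

View pics/scene0.png

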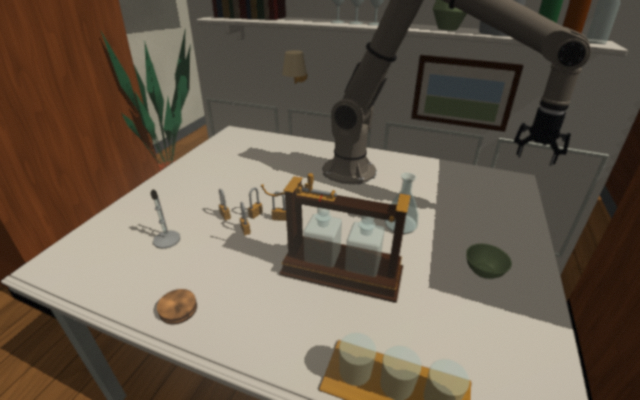

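View pics/top0.png

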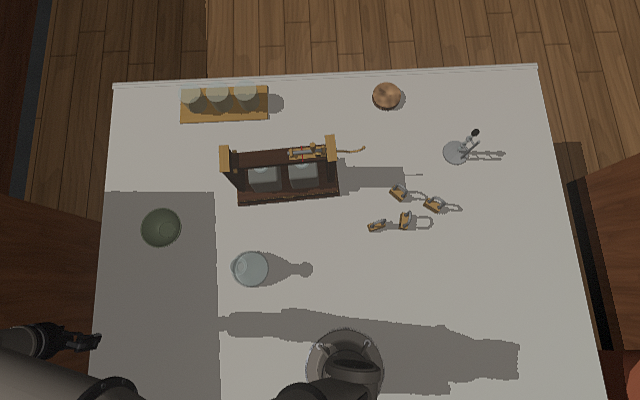

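The scene view shows the tantalus with its hook and bolt end on the left, at about (290,190), and four padlocks at (224,207), (244,220), (255,203) and (280,205). In the top view (image right is the robot's right) the padlock candidates are at (399,192), (434,204), (405,220) and (377,225). The one farthest right is (434,204). The hook is at about (355,149) and the bolt at (308,153).

```bash
cat > h.py <<'E'
import cv2,numpy as np
from cell import r
def ray(c,uv,T=None):
    T=c["T"] if T is None else T
    n=cv2.undistortPoints(np.float64(uv).reshape(-1,1,2),c["mtx"],c["distortion"])[:,0]
    d=np.c_[n,np.ones(len(n))]@T[:3,:3].T
    return T[:3,3],d
def plane(c,uv,z,T=None):
    o,d=ray(c,uv,T); return o+d*((z-o[2])/d[:,2])[:,None]
def cloud(c,D,T=None):
    v,u=np.mgrid[:400,:640]; o,d=ray(c,np.c_[u.ravel(),v.ravel()],T)
    return (o+d*D.ravel()[:,None]).reshape(400,640,3)
def wristT(o):
    T=np.eye(4);T[:3,:3]=o["ee_rot"];T[:3,3]=o["eef_pos"];return T@r.camera_params("wrist")["hand_eye"]
def rect(P):
    (x,y),(w,h),a=cv2.minAreaRect(np.float32(P[:,:2]*1000))
    return np.round([x,y,w,h,a],1)
E
python3 - <<'E'
from h import *
f=np.load("top0.npz");p,D=f["p"],f["d"];c=r.camera_params("top");X=cloud(c,D)
hsv=cv2.cvtColor(p,cv2.COLOR_BGR2HSV)
Z=X[...,2]; tab=(X[...,0]>.3)&(X[...,0]<.9)
m=((Z>.02)&(D>0)).astype(np.uint8)
n,l,s,ce=cv2.connectedComponentsWithStats(m)
for i in range(1,n):
    if s[i,4]>40:
        P=X[l==i]; print(ce[i].round(),s[i,4],"max",np.percentile(P[:,2],98).round(3),"rect",rect(P))
br=((hsv[...,0]<25)&(hsv[...,1]>90)&(Z>.02)&(Z<.06)&(D>0)).astype(np.uint8)
n,l,s,ce=cv2.connectedComponentsWithStats(br)
for i in range(1,n):
    if s[i,4]>25:
        P=X[l==i]; print("brass",ce[i].round(),s[i,4],P[:,2].min().round(3),P[:,2].max().round(3),"rect",rect(P))
P=X[(Z>.255)&(Z<.28)&(X[...,0]>.3)]; k=P[:,1].astype(float)
print("posts",P.shape, rect(P))
for q in (P[P[:,1]>np.median(P[:,1])+0] , P[P[:,1]<=np.median(P[:,1])]): print(q.mean(0),rect(q))
a=cv2.resize(p[170:240,350:470],None,fx=6,fy=6,interpolation=2);b=cv2.resize(p[125:215,215:375],None,fx=4.5,fy=4.5,interpolation=2)
b=cv2.copyMakeBorder(b[:,:720],0,0,0,0,0)
cv2.imwrite("pics/crop1.png",np.vstack([a[:240][:, :720] if 0 else cv2.resize(a,(480,280)) if 0 else a[:200*2][:, :720]])) 
cv2.imwrite("pics/crop2.png",b)
E
```

```text
[219.  96.] 598 max 0.096 rect [861.4 356.4  74.8  74.2  25.6]
[246.  94.] 585 max 0.096 rect [862.  266.   75.7  71.9   2.4]
[192.  97.] 617 max 0.096 rect [861.5 445.6  75.4  73.5   3.7]
[387.  95.] 575 max 0.031 rect [ 857.5 -202.8   94.2   96.2   78.4]
[469. 142.] 210 max 0.19 rect [ 635.1 -419.8   38.8   15.4   39.4]
[282. 171.] 5739 max 0.27 rect [565.5 111.1 102.7 385.7   3. ]
[399. 192.] 185 max 0.111 rect [ 509.2 -204.5   49.6   23.5   42.6]
[434. 204.] 192 max 0.111 rect [ 465.4 -310.1   49.5   24.2   57.1]
[157. 226.] 713 max 0.057 rect [435.8 532.3 121.8 120.7  65.5]
[405. 220.] 170 max 0.111 rect [ 420.2 -214.9   21.9   49.7   77.7]
[377. 225.] 139 max 0.112 rect [ 410.9 -128.2   22.6   51.9   15.6]
[249. 269.] 1067 max 0.19 rect [297.5 262.   99.1 107.5  67.9]
[ 52. 367.] 6977 max 0.714 rect [136.9 472.6 404.7  70.5  81.2]
[339. 377.] 3679 max 0.544 rect [ 29.2  31.1 212.2  96.9  86.5]
brass [386.  95.] 549 0.02 0.034 rect [ 856.9 -202.5   92.7   93.    83.7]
brass [278. 194.] 557 0.033 0.055 rect [521.7 144.6 313.6  35.8  88.9]
brass [397. 194.] 100 0.021 0.049 rect [ 509.6 -203.1   47.3   21.7   43.2]
brass [432. 205.] 108 0.021 0.049 rect [ 465.8 -309.5   48.4   24.2   57.6]
brass [403. 221.] 88 0.021 0.044 rect [ 419.4 -214.4   21.3   47.9   79.4]
brass [376. 226.] 62 0.022 0.047 rect [ 410.7 -126.7   21.    49.8   18.2]
posts (749, 3) [577.  148.   74.8 305.1   2.8]
[0.57121244 0.24189513 0.26580509] [5.703e+02 1.851e+02 7.470e+01 2.285e+02 1.000e-01]
[0.58222387 0.01803712 0.26632535] [583.6  33.1  73.1  75.2   2.1]
```

View pics/crop1.png

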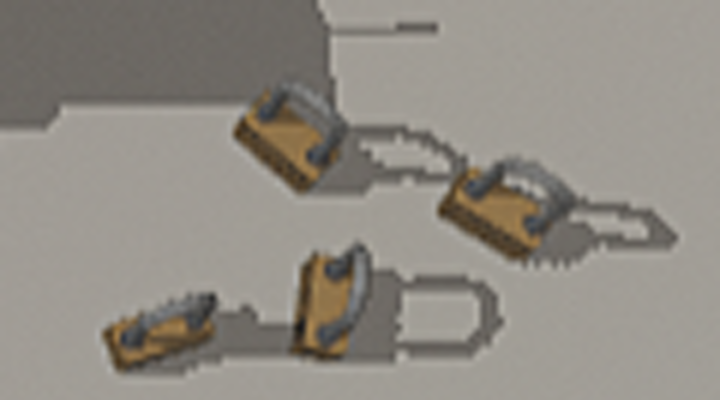

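View pics/crop2.png

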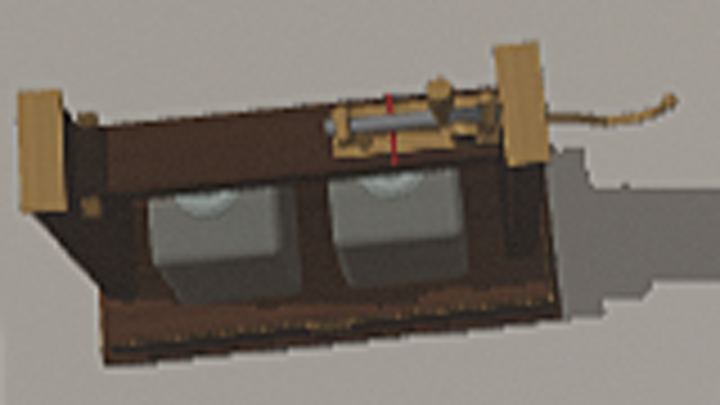

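The crops confirm the choice. The rightmost padlock (body at crop (500,215), full image (434,204)) is at about (0.466,-0.310), its legs on an axis at about 57°. It measures 49.5 x 24 mm and 111 mm tall, which matches. The tantalus yaw is about 2.8° with its centre near (0.577,0.148). The hook is at crop (550-670,100-122), the knob at (440,90) and the red line at (392,130).

I'll move high round the decanter to look from above the padlock.

servo_tool --commands '[[[0,0,-8,0],[0,0,-15,0],[0,0,-15,0],[-41,-44,-15,0],[-41,-44,-15,0],[-41,-44,-15,0],[-41,-44,-15,0],[-41,-44,-15,0],[-41,-44,-15,0],[-41,-44,-15,0]]]' --claw -1

```text
time: 0.93
eef_pos: [0.3006, 0.3722, 0.3681]
ee_rot: [[-0.969, 0.246, -0.0], [0.246, 0.969, -0.0], [0.0, -0.0, -1.0]]
ft_force: [1.5, 0.0, 0.0]
finger_gap: 0.0853
gripper_force: 0.0
```

```bash
cat >> h.py <<'E'
def go(xyz,theta=None):
    o=r.get_obs();R=o["ee_rot"];th=np.degrees(np.arctan2(R[1,1],R[0,1]))
    d=R.T@(np.array(xyz)-o["eef_pos"])*100
    t=0 if theta is None else np.radians((th-theta+180)%360-180)
    print("t",o["time"],"at",o["eef_pos"].round(4),"th",th.round(2),"F",o["ft_force"].round(1),"gap",o["finger_gap"].round(4),"q",o["joint_pos"].round(0)[[0,6]],"-> rows",d.round(2),"turn",round(t,3))
E
python3 -c "
from h import *
go([.45,.1,.38]);go([.47,-.25,.26],57)"
```

```text
Traceback (most recent call last):
  File "h.py", line 22, in go
    print("t",o["time"],"at",o["eef_pos"].round(4),"th",th.round(2),"F",o["ft_force"].round(1),"gap",o["finger_gap"].round(4),"q",o["joint_pos"].round(0)[[0,6]],"-> rows",d.round(2),"turn",round(t,3))
                                                                                                     ^^^^^^^^^^^^^^^^^^^^^
AttributeError: 'float' object has no attribute 'round'
```

servo_tool --commands '[[[-21,-23,-1,0],[-21,-23,-1,0],[-21,-23,-1,0],[-21,-23,-1,0],[-21,-23,-1,0],[-21,-23,-1,0],[-21,-23,-1,0],[-33,-62,-1,0.33],[-33,-62,-1,0.33],[-33,-62,-1,0.33]]]'

```text
time: 1.77
eef_pos: [0.4459, -0.0095, 0.3776]
ee_rot: [[-0.834, 0.552, -0.0], [0.552, 0.834, 0.0], [0.0, -0.0, -1.0]]
ft_force: [2.0, -0.0, 0.1]
finger_gap: 0.0855
gripper_force: 0.0
```

```bash
sed -i 's/o\["finger_gap"\].round(4)/round(float(o["finger_gap"]),4)/' h.py
python3 -c "
from h import *
go([.466,-.31,.26],57)"
```

```text
t 1.7667 at [ 0.4459 -0.0095  0.3776] th 56.53 F [ 2.  -0.   0.1] gap 0.0855 q [-45.  49.] -> rows [-18.26 -23.96  11.76] turn -0.008
```

servo_tool --commands '[[[-18.3,-24,11.8,0],[-18.3,-24,11.8,0],[-18.3,-24,11.8,0],[-18.3,-24,11.8,0],[-18.3,-24,11.8,0],[-18.3,-24,11.8,0],[-18.3,-24,11.8,0],[-18.3,-24,11.8,0],[-18.3,-24,11.8,0],[-18.3,-24,11.8,0]]]'

```text
time: 2.6
eef_pos: [0.4665, -0.3101, 0.2586]
ee_rot: [[-0.834, 0.551, -0.003], [0.551, 0.834, -0.0], [0.003, -0.002, -1.0]]
ft_force: [0.4, 0.5, 0.5]
finger_gap: 0.0853
gripper_force: 0.0
```

```bash
python3 - <<'E'
from h import *
go([.466,-.31,.0595],57)
o=r.get_obs();p,D=r.snapshot("wrist");T=wristT(o);c=r.camera_params("wrist");X=cloud(c,D,T)
cv2.imwrite("pics/w1.png",p)
near=(np.hypot(X[...,0]-.466,X[...,1]+.31)<.06)&(D>.1)
for lo,hi in((.034,.044),(.07,.085),(.1,.113),(.02,.113)):
    P=X[near&(X[...,2]>lo)&(X[...,2]<hi)]
    if len(P)>5: print(lo,hi,len(P),P[:,2].max(),rect(P),P.mean(0).round(4))
E
```

```text
t 2.6 at [ 0.4665 -0.3101  0.2586] th 56.55 F [0.4 0.5 0.5] gap 0.0853 q [-14. 101.] -> rows [-1.000e-02  2.000e-02  1.991e+01] turn -0.008
0.034 0.044 623 0.043262874131994755 [ 467.8 -307.5   49.9   22.3   53.5] [ 0.4662 -0.3064  0.0389]
0.07 0.085 46 0.08460336346564978 [ 466.1 -306.3   41.3    4.5   54. ] [ 0.466  -0.3048  0.0775]
0.1 0.113 273 0.11083235758665011 [ 467.6 -307.8   35.8    7.9   54. ] [ 0.4673 -0.3073  0.1063]
0.02 0.113 1180 0.11083235758665011 [ 467.5 -307.5   50.4   22.9   53.7] [ 0.4658 -0.3062  0.06  ]
```

View pics/w1.png

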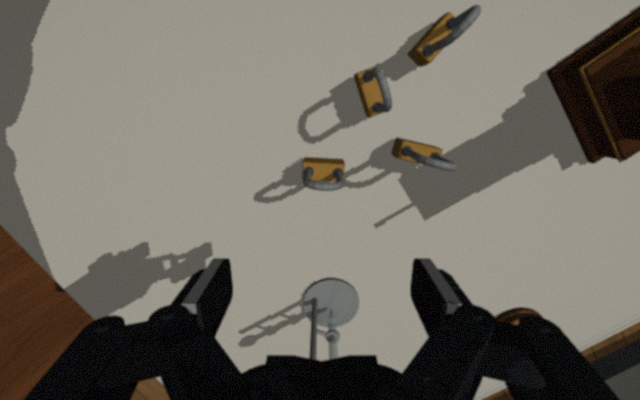

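The wrist view shows the chosen padlock at (323,172), with its loop edge-on to the fingers and clear space around it. Its refined pose is (0.4677,-0.3076) with yaw 53.8° and the top at 111 mm, consistent with the sizes given.

servo_tool --commands '[[[0,0.3,4,0.048],[0,0.3,8,0.048],[0,0.3,12,0.048],[0,0.3,15,0.048],[0,0.3,17,0.048],[0,0.3,18.5,0.048],[0,0.3,19.5,0.048],[0,0.3,19.9,0.048],[0,0.3,19.9,0.048],[0,0.3,19.9,0.048]]]'

```text
time: 3.48
eef_pos: [0.4709, -0.3055, 0.062]
ee_rot: [[-0.811, 0.586, 0.002], [0.586, 0.811, -0.0], [-0.002, 0.001, -1.0]]
ft_force: [0.5, -0.0, 0.2]
finger_gap: 0.0855
gripper_force: 0.0
```

servo_tool --commands '[[[0,0,0,0],[0,0,0,0],[0,0,0,0],[0,0,0,0],[0,0,0,0],[0,0,0,0],[0,0,0,0],[0,0,0,0]]]' --claw 1

```text
time: 4.15
eef_pos: [0.4701, -0.3068, 0.0618]
ee_rot: [[-0.81, 0.587, 0.001], [0.587, 0.81, -0.001], [-0.002, -0.0, -1.0]]
ft_force: [-1.8, -1.0, 5.8]
finger_gap: 0.0415
gripper_force: 59.8
```

```bash
python3 - <<'E'
from h import *
go([.4677,-.3076,.0595],53.8)
# tantalus details from the top view
f=np.load("top0.npz");p,D=f["p"],f["d"];c=r.camera_params("top");X=cloud(c,D);Z=X[...,2]
yaw=np.radians(2.8);ex=np.array([np.cos(yaw),np.sin(yaw)]);ey=np.array([-ex[1],ex[0]])
U=(X[...,:2]-[.577,.148])@np.c_[ex,ey]
hsv=cv2.cvtColor(p,cv2.COLOR_BGR2HSV)
def q(n,m):
    print(n,m.sum(),"x",np.percentile(U[m][:,0],[2,50,98]).round(4),"y",np.percentile(U[m][:,1],[2,50,98]).round(4),"z",np.percentile(Z[m],[2,50,98]).round(4))
q("postA",(Z>.26)&(Z<.275)&(abs(U[...,0])<.05)&(U[...,1]<-.12)&(U[...,1]>-.16))
q("postB",(Z>.26)&(Z<.275)&(abs(U[...,0])<.05)&(U[...,1]>.12)&(U[...,1]<.16))
q("hook",(Z>.2)&(Z<.27)&(abs(U[...,0])<.06)&(U[...,1]<-.16)&(U[...,1]>-.25))
q("knob",(Z>.275)&(Z<.32)&(abs(U[...,0])<.06)&(abs(U[...,1])<.16))
q("red",(Z>.23)&(Z<.26)&(abs(U[...,0])<.06)&(((hsv[...,0]<6)|(hsv[...,0]>172))&(hsv[...,1]>150)))
E
```

```text
t 4.15 at [ 0.4701 -0.3068  0.0618] th 54.05 F [-1.8 -1.   5.8] gap 0.0415 q [ -6. 109.] -> rows [ 0.15 -0.2   0.23] turn 0.004
postA 286 x [-0.0352  0.0001  0.0351] y [-0.1516 -0.1383 -0.1221] z [0.2622 0.2679 0.271 ]
postB 280 x [-0.0359 -0.002   0.0354] y [0.1259 0.1381 0.1508] z [0.2643 0.2676 0.2708]
hook 61 x [-0.0023  0.0002  0.0038] y [-0.2289 -0.1986 -0.163 ] z [0.2221 0.2303 0.2491]
knob 44 x [-0.007  -0.0032  0.0051] y [-0.099  -0.0921 -0.0857] z [0.2789 0.3005 0.3052]
red 11 x [-0.0198 -0.0085  0.0212] y [-0.0629 -0.0622 -0.0615] z [0.2419 0.2454 0.2503]
```

Grip on both legs is confirmed: gap 41.5 mm, 60 N. The tantalus points fit the given sizes: posts at -0.150/-0.128, hook along x≈0, knob at y=-0.092, red line at -0.062. Lifting and moving outside the hook's tip.

servo_tool --commands '[[[0,0,-2,0],[0,0,-5,0],[0,0,-9,0],[0,0,-13,0],[0,0,-15.7,0],[0.2,4,-15.7,0.12],[0.4,7,-15.7,0.24],[0.5,10,-15.7,0.36],[0.6,13,-15.7,0.48],[0.7,16,-15.7,0.6]]]'

```text
time: 4.98
eef_pos: [0.5582, -0.1698, 0.2172]
ee_rot: [[-0.332, 0.943, -0.001], [0.943, 0.332, 0.002], [0.002, -0.0, -1.0]]
ft_force: [1.1, -0.4, -3.0]
finger_gap: 0.041
gripper_force: 61.5
```

```bash
python3 -c "
from h import *
go([.5904,-.1267,.219],2.8)"
```

```text
t 4.9833 at [ 0.5582 -0.1698  0.2172] th 19.4 F [ 1.1 -0.4 -3. ] gap 0.041 q [-32.  56.] -> rows [ 3.    4.47 -0.18] turn 0.29
```

servo_tool --commands '[[[1,1.5,0,0.1],[2,3,0,0.2],[3,4.4,-0.1,0.29],[3,4.4,-0.1,0.29],[3,4.4,-0.1,0.29],[3,4.4,-0.1,0.29]]]'

```text
time: 5.48
eef_pos: [0.5884, -0.1294, 0.2183]
ee_rot: [[-0.054, 0.999, -0.002], [0.999, 0.054, -0.0], [-0.0, -0.002, -1.0]]
ft_force: [-0.2, -0.2, -2.4]
finger_gap: 0.0413
gripper_force: 61.4
```

```bash
python3 - <<'E'
from h import *
go([.5904,-.1267,.219],2.8)
o=r.get_obs();p,D=r.snapshot("wrist");T=wristT(o);X=cloud(r.camera_params("wrist"),D,T)
s,Ds=r.snapshot("scene");cv2.imwrite("pics/b.png",np.hstack([cv2.resize(p,(480,300)),cv2.resize(s[150:270,230:358],(320,300),interpolation=2)]))
yaw=np.radians(2.8);ex=np.array([np.cos(yaw),np.sin(yaw)]);ey=np.array([-ex[1],ex[0]])
U=(X[...,:2]-[.577,.148])@np.c_[ex,ey];Z=X[...,2]
def q(n,m):
    if m.sum()<3: return print(n,m.sum())
    print(n,m.sum(),"x",np.percentile(U[m][:,0],[2,50,98]).round(4),"y",np.percentile(U[m][:,1],[2,50,98]).round(4),"z",np.percentile(Z[m],[2,50,98]).round(4))
a=(abs(U[...,0])<.06)&(D>.05)
q("hook",(Z>.21)&(Z<.26)&a&(abs(U[...,0])<.02)&(U[...,1]<-.16)&(U[...,1]>-.245))
q("tip",(Z>.242)&(Z<.26)&a&(abs(U[...,0])<.02)&(U[...,1]<-.2)&(U[...,1]>-.245))
q("post",(Z>.26)&(Z<.275)&a&(U[...,1]<-.12)&(U[...,1]>-.16))
q("knob",(Z>.285)&(Z<.31)&a&(U[...,1]>-.12))
q("shackle",(Z>.2)&(Z<.285)&(abs(U[...,0])<.018)&(U[...,1]<-.25)&(U[...,1]>-.30))
q("arch",(Z>.262)&(Z<.285)&(abs(U[...,0])<.006)&(U[...,1]<-.25)&(U[...,1]>-.30))
print("tcp U",(o["eef_pos"][:2]-[.577,.148])@np.c_[ex,ey])
E
```

```text
t 5.4833 at [ 0.5884 -0.1294  0.2183] th 3.12 F [-0.2 -0.2 -2.4] gap 0.0413 q [-36.  38.] -> rows [ 0.26  0.21 -0.07] turn 0.006
hook 2776 x [0.0011 0.0039 0.0071] y [-0.2261 -0.1953 -0.1647] z [0.2211 0.2287 0.2483]
tip 434 x [0.0003 0.004  0.0081] y [-0.2276 -0.2234 -0.2199] z [0.244  0.2471 0.249 ]
post 0
knob 0
shackle 3317 x [-0.0176  0.0031  0.0175] y [-0.2778 -0.2731 -0.2714] z [0.2049 0.2595 0.2675]
arch 657 x [-0.0056 -0.0001  0.0057] y [-0.2782 -0.274  -0.2718] z [0.2622 0.2656 0.2675]
tcp U [-0.00215949 -0.27760382]
```

View pics/b.png

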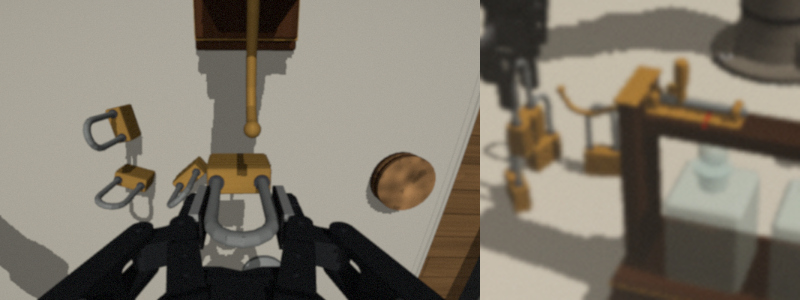

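The wrist half shows the padlock held level, with its shackle at about (242,225), and the hook ball at (252,130), about 6 mm to the right of the loop's middle. The scene half shows the padlock hanging from the gripper in front of the hook. The arch underside is about 10 mm above the tip. I'll shift 0.6 cm sideways and 7.3 cm in over the tip.

servo_tool --commands '[[[0,0.6,-0.1,-0.006],[0.5,0.6,-0.1,-0.006],[2,0.6,-0.1,0],[3.5,0.6,-0.1,0],[5,0.6,-0.1,0],[6.3,0.6,-0.1,0],[7,0.6,-0.1,0],[7.3,0.6,-0.1,0],[7.3,0.6,-0.1,0],[7.3,0.6,-0.1,0]]]'

```text
time: 6.42
eef_pos: [0.5914, -0.0566, 0.2202]
ee_rot: [[-0.053, 0.999, 0.0], [0.999, 0.053, -0.001], [-0.001, 0.0, -1.0]]
ft_force: [0.1, -0.9, -2.4]
finger_gap: 0.0416
gripper_force: 61.4
```

```bash
python3 - <<'E'
from h import *
go([.5868,-.055,.183],2.8)
o=r.get_obs();p,D=r.snapshot("wrist");T=wristT(o);X=cloud(r.camera_params("wrist"),D,T)
s,Ds=r.snapshot("scene");cv2.imwrite("pics/c.png",np.hstack([cv2.resize(p,(480,300)),cv2.resize(s[150:270,230:358],(320,300),interpolation=2)]))
E
```

```text
t 6.4167 at [ 0.5914 -0.0566  0.2202] th 3.06 F [ 0.1 -0.9 -2.4] gap 0.0416 q [-44.  31.] -> rows [ 0.19 -0.45  3.72] turn 0.005
```

View pics/c.png

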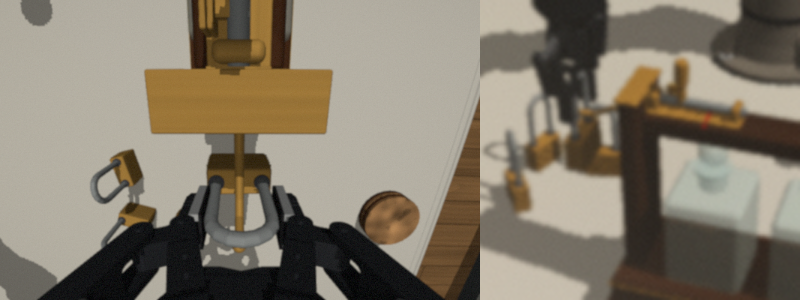

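The wire passes through the loop, centred at (240,190), and the ball is past the arch at (238,250). Lowering.

servo_tool --commands '[[[0,0,1,0],[0,0,2,0],[0,0,2.7,0],[0,0,3,0],[0,0,3.2,0],[0,0,3.3,0],[0,0,3.3,0],[0,0,3.3,0]]]'

```text
time: 7.18
eef_pos: [0.5917, -0.0559, 0.1872]
ee_rot: [[-0.054, 0.999, 0.001], [0.999, 0.054, -0.0], [-0.0, 0.001, -1.0]]
ft_force: [0.3, 0.7, -2.5]
finger_gap: 0.0416
gripper_force: 61.4
```

servo_tool --commands '[[[0,0,0.1,0],[0,0,0.2,0],[0,0,0.2,0],[0,0,0.2,0]]]'

```text
time: 7.52
eef_pos: [0.5915, -0.0557, 0.185]
ee_rot: [[-0.054, 0.999, 0.0], [0.999, 0.054, 0.0], [0.0, 0.0, -1.0]]
ft_force: [-0.5, -0.6, -2.4]
finger_gap: 0.0415
gripper_force: 61.4
```

servo_tool --commands '[[[0,0,0.1,0],[0,0,0.15,0],[0,0,0.15,0]]]'

```text
time: 7.77
eef_pos: [0.5913, -0.0557, 0.1833]
ee_rot: [[-0.054, 0.999, -0.0], [0.999, 0.054, 0.0], [0.0, -0.0, -1.0]]
ft_force: [0.0, 0.0, -2.3]
finger_gap: 0.041
gripper_force: 61.4
```

servo_tool --commands '[[[0,0,0.1,0],[0,0,0.15,0],[0,0,0.15,0]]]'

```text
time: 8.02
eef_pos: [0.5916, -0.0558, 0.1822]
ee_rot: [[-0.054, 0.999, 0.0], [0.999, 0.054, 0.0], [0.0, 0.0, -1.0]]
ft_force: [-0.2, 0.2, -0.3]
finger_gap: 0.0413
gripper_force: 61.4
```

The seat has taken the weight (force -2.4 to -0.3 N, at the expected height). Releasing.

servo_tool --commands '[[[0,0,0,0],[0,0,0,0],[0,0,0,0],[0,0,0,0],[0,0,0,0],[0,0,-0.5,0],[0,0,-1.5,0],[0,0,-3,0],[0,0,-5,0],[0,0,-7,0]]]' --claw -1

```text
time: 8.85
eef_pos: [0.5913, -0.056, 0.2534]
ee_rot: [[-0.054, 0.999, 0.0], [0.999, 0.054, -0.0], [-0.0, 0.0, -1.0]]
ft_force: [0.3, -0.1, 0.0]
finger_gap: 0.0857
gripper_force: 0.0
```

servo_tool --commands '[[[0,0,-4,0],[0,0,-8,0],[0,0,-12,0],[0,0,-14,0],[0,0,-14,0],[0,0,-14,0]]]'

```text
time: 9.35
eef_pos: [0.5918, -0.0565, 0.3938]
ee_rot: [[-0.054, 0.999, 0.003], [0.999, 0.054, 0.0], [-0.0, 0.003, -1.0]]
ft_force: [-0.4, 0.3, -0.8]
finger_gap: 0.0853
gripper_force: 0.0
```

```bash
python3 - <<'E'
from h import *
go([.5868,-.055,.39],2.8)
o=r.get_obs();p,D=r.snapshot("wrist");T=wristT(o);X=cloud(r.camera_params("wrist"),D,T)
s,Ds=r.snapshot("scene");cv2.imwrite("pics/d.png",np.hstack([cv2.resize(p,(480,300)),cv2.resize(s[150:270,230:358],(320,300),interpolation=2)]))
yaw=np.radians(2.8);ex=np.array([np.cos(yaw),np.sin(yaw)]);ey=np.array([-ex[1],ex[0]])
U=(X[...,:2]-[.577,.148])@np.c_[ex,ey];Z=X[...,2]
def q(n,m):
    if m.sum()<3: return print(n,m.sum())
    print(n,m.sum(),"x",np.percentile(U[m][:,0],[2,50,98]).round(4),"y",np.percentile(U[m][:,1],[2,50,98]).round(4),"z",np.percentile(Z[m],[2,50,98]).round(4))
a=(abs(U[...,0])<.05)&(D>.05)
q("post",(Z>.26)&(Z<.275)&a&(U[...,1]<-.122)&(U[...,1]>-.16))
q("knob",(Z>.28)&(Z<.31)&a&(U[...,1]>-.12)&(U[...,1]<-.04))
q("knobtop",(Z>.298)&(Z<.31)&a&(U[...,1]>-.12)&(U[...,1]<-.04))
hsv=cv2.cvtColor(p,cv2.COLOR_BGR2HSV)
q("red",(Z>.23)&(Z<.26)&a&(((hsv[...,0]<6)|(hsv[...,0]>172))&(hsv[...,1]>150)))
q("arch",(Z>.222)&(Z<.24)&(abs(U[...,0])<.03)&(U[...,1]<-.18)&(U[...,1]>-.23))
E
```

```text
t 9.35 at [ 0.5918 -0.0565  0.3938] th 3.08 F [-0.4  0.3 -0.8] gap 0.0853 q [-47.  26.] -> rows [ 0.17 -0.49  0.38] turn 0.005
post 2790 x [-0.0316  0.0038  0.0393] y [-0.1484 -0.1359 -0.1233] z [0.2649 0.267  0.2685]
knob 459 x [-0.0032  0.0038  0.0107] y [-0.0965 -0.0903 -0.083 ] z [0.2841 0.3016 0.3036]
knobtop 390 x [-0.0031  0.0038  0.0107] y [-0.0958 -0.0895 -0.0829] z [0.2983 0.3018 0.3037]
red 156 x [-0.0175 -0.0024  0.0244] y [-0.0634 -0.0592 -0.0567] z [0.2418 0.2446 0.2479]
arch 423 x [-0.0085  0.0048  0.0213] y [-0.2195 -0.2018 -0.1813] z [0.2223 0.227  0.2381]
```

View pics/d.png

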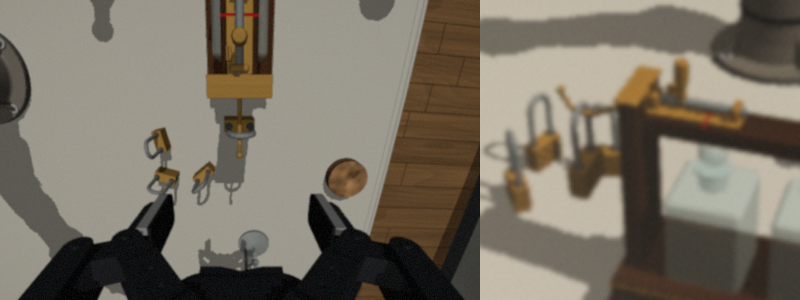

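The padlock hangs free on the hook at (240,130), with the fingers clear. The knob is at (239,38) and the red line at (237,15). Next I'll go over the knob and turn the fingers to close along the bar.

servo_tool --commands '[[[1.5,0,0,0.12],[3,0,0,0.24],[4.5,0,0,0.36],[6,0,0,0.48],[7.5,0,0,0.6],[9,0,0,0.72],[10,0,0,0.84],[11,0,0,0.96],[11.5,0,0,1.08],[11.5,0,0,1.2]]]'

```text
time: 10.28
eef_pos: [0.5846, 0.0614, 0.39]
ee_rot: [[0.912, 0.409, -0.003], [0.409, -0.912, 0.0], [-0.003, -0.001, -1.0]]
ft_force: [0.4, -0.5, -0.6]
finger_gap: 0.0854
gripper_force: 0.0
```

servo_tool --commands '[[[0,0,0,0.12],[0,0,0,0.24],[0,0,0,0.376],[0,0,0,0.376],[0,0,0,0.376],[0,0,0,0.376]]]'

```text
time: 10.78
eef_pos: [0.5849, 0.0592, 0.3912]
ee_rot: [[0.999, 0.051, -0.001], [0.051, -0.999, -0.0], [-0.001, -0.0, -1.0]]
ft_force: [0.3, 0.4, -0.8]
finger_gap: 0.0851
gripper_force: 0.0
```

```bash
cat > k.py <<'E'
from h import *
import sys
o=r.get_obs();p,D=r.snapshot("wrist");T=wristT(o);X=cloud(r.camera_params("wrist"),D,T)
yaw=np.radians(2.8);ex=np.array([np.cos(yaw),np.sin(yaw)]);ey=np.array([-ex[1],ex[0]])
U=(X[...,:2]-[.577,.148])@np.c_[ex,ey];Z=X[...,2]
def q(n,m):
    if m.sum()<3: return print(n,m.sum())
    print(n,m.sum(),"x",np.percentile(U[m][:,0],[2,50,98]).round(4),"y",np.percentile(U[m][:,1],[2,50,98]).round(4),"z",np.percentile(Z[m],[2,50,98]).round(4))
a=(abs(U[...,0])<.05)&(D>.05)
q("post",(Z>.26)&(Z<.275)&a&(U[...,1]<-.122)&(U[...,1]>-.16))
q("knobtop",(Z>.295)&(Z<.31)&a&(U[...,1]>-.12)&(U[...,1]<-.04))
hsv=cv2.cvtColor(p,cv2.COLOR_BGR2HSV)
q("red",(Z>.23)&(Z<.26)&a&(((hsv[...,0]<6)|(hsv[...,0]>172))&(hsv[...,1]>150)))
print("tcp U",((o["eef_pos"][:2]-[.577,.148])@np.c_[ex,ey]).round(4))
go([.5852,.0583,.276],-87.2)
cv2.imwrite(sys.argv[1],p)
E
python3 k.py pics/e.png
```

```text
post 2380 x [-0.0311  0.0063  0.0401] y [-0.1488 -0.1361 -0.1234] z [0.2648 0.267  0.2684]
knobtop 298 x [-0.0015  0.0054  0.0111] y [-0.0963 -0.0898 -0.0827] z [0.2957 0.3016 0.3032]
red 338 x [-0.0221  0.016   0.0367] y [-0.098   0.1295  0.1323] z [0.2326 0.244  0.2583]
tcp U [ 0.0035 -0.0891]
t 10.8333 at [0.5849 0.0591 0.3914] th -87.09 F [-0.1 -0.7  0.4] gap 0.0855 q [-61. -69.] -> rows [ 0.03  0.09 11.54] turn 0.002
```

The knob measures within about 1–2 mm of the TCP axis from this second heading. Descending and gripping it.

servo_tool --commands '[[[0.1,0.1,3,0],[0.1,0.1,6,0],[0.1,0.1,8.5,0],[0.1,0.1,10,0],[0.1,0.1,11,0],[0.1,0.1,11.4,0],[0.1,0.1,11.4,0],[0.1,0.1,11.4,0]]]'

```text
time: 11.5
eef_pos: [0.5868, 0.0579, 0.2789]
ee_rot: [[0.999, 0.049, 0.001], [0.049, -0.999, -0.0], [0.001, 0.0, -1.0]]
ft_force: [-0.2, -0.1, -0.9]
finger_gap: 0.0859
gripper_force: 0.0
```

servo_tool --commands '[[[0,0,0,0],[0,0,0,0],[0,0,0,0],[0,0,0,0],[0,0,0,0],[0,0,0,0],[0,0,0,0],[0,0,0,0],[0,0,0,0],[0,0,0,0]]]' --claw 1

```text
time: 12.33
eef_pos: [0.5863, 0.0584, 0.2783]
ee_rot: [[0.999, 0.049, 0.0], [0.049, -0.999, 0.001], [0.0, -0.001, -1.0]]
ft_force: [-1.7, 2.0, 4.4]
finger_gap: 0.014
gripper_force: 58.5
```

```bash
python3 k.py pics/f.png
```

```text
post 5246 x [-0.0206  0.0123  0.0407] y [-0.1483 -0.135  -0.123 ] z [0.2638 0.267  0.2682]
knobtop 2120 x [-0.0018  0.0118  0.0173] y [-0.109  -0.0892 -0.0698] z [0.2954 0.3018 0.3091]
red 274 x [-0.0165  0.019   0.0389] y [-0.1347 -0.0592  0.1099] z [0.232  0.2438 0.2479]
tcp U [ 0.0049 -0.09  ]
t 12.3833 at [0.5863 0.0584 0.2783] th -87.18 F [-1.1  1.6  3.1] gap 0.0142 q [-61. -65.] -> rows [-0.11  0.01  0.23] turn 0.0
```

servo_tool --commands '[[[0,-0.5,0,0],[0,-1.1,0,0],[0,-1.8,0,0],[0,-2.4,0,0],[0,-2.8,0,0],[0,-3,0,0],[0,-3,0,0],[0,-3,0,0],[0,-3,0,0]]]'

```text
time: 13.13
eef_pos: [0.5851, 0.0822, 0.2783]
ee_rot: [[0.999, 0.044, 0.002], [0.044, -0.999, -0.009], [0.002, 0.009, -1.0]]
ft_force: [0.8, -10.0, 0.9]
finger_gap: 0.0141
gripper_force: 58.7
```

```bash
python3 k.py pics/g.png; python3 - <<'E'
from h import *
s,D=r.snapshot("scene");np.savez("scene1.npz",p=s,d=D)
t,Dt=r.snapshot("top");w=cv2.imread("pics/g.png")
cv2.imwrite("pics/g2.png",np.vstack([np.hstack([cv2.resize(w[:,:],(480,300)),cv2.resize(s[150:270,230:358],(320,300),interpolation=2)]),cv2.resize(t[110:200,215:455],(800,300),interpolation=2)]))
E
```

```text
post 5650 x [-0.0284  0.0098  0.0405] y [-0.1482 -0.1355 -0.1226] z [0.2638 0.267  0.2682]
knobtop 2126 x [-0.0017  0.0117  0.0172] y [-0.0849 -0.0655 -0.0459] z [0.2954 0.3018 0.3094]
red 294 x [-0.0208  0.0192  0.0389] y [-0.1334 -0.0584  0.1318] z [0.2315 0.2442 0.2525]
tcp U [ 0.0048 -0.0661]
t 13.1833 at [0.5851 0.0822 0.2784] th -87.48 F [ 0.  -9.5  0.8] gap 0.0139 q [-63. -68.] -> rows [-0.1   2.39  0.26] turn -0.005
```

View pics/g2.png

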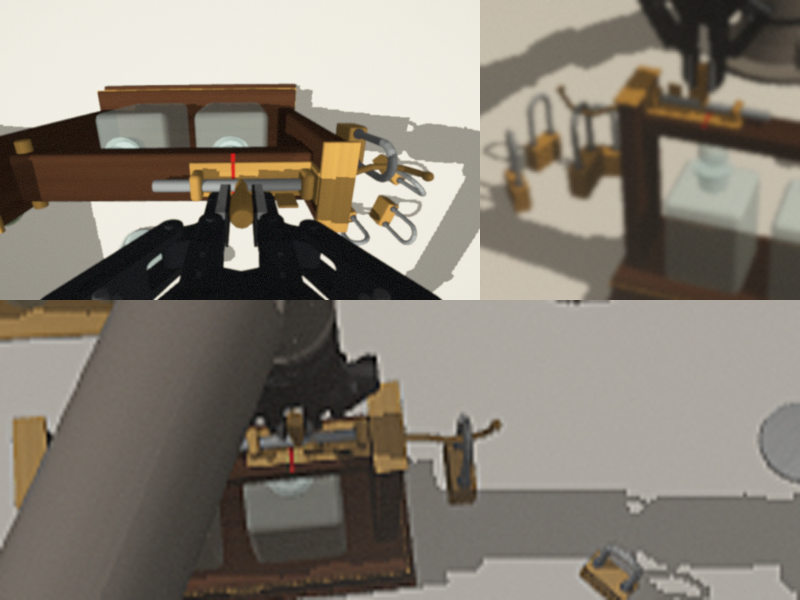

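The pull moved the knob 23.9 mm (the arm yields about 6 mm under 10 N). In the wrist view the knob tip is at (240,190) and the red line at (233,165), so it is still short. In the top view the padlock hangs on the hook at (463,440). About 6 mm remain.

servo_tool --commands '[[[0,-0.3,0,0],[0,-0.65,0,0],[0,-0.65,0,0],[0,-0.65,0,0],[0,-0.65,0,0],[0,-0.65,0,0],[0,-0.65,0,0],[0,-0.65,0,0]]]'

```text
time: 13.95
eef_pos: [0.5848, 0.088, 0.2784]
ee_rot: [[0.999, 0.043, 0.003], [0.043, -0.999, -0.01], [0.002, 0.01, -1.0]]
ft_force: [0.7, -10.7, 0.3]
finger_gap: 0.0144
gripper_force: 58.7
```

```bash
python3 k.py pics/i.png
```

```text
post 5837 x [-0.0299  0.0088  0.0405] y [-0.1484 -0.1353 -0.1226] z [0.2636 0.267  0.2683]
knobtop 2063 x [-0.0019  0.0113  0.0171] y [-0.0792 -0.0598 -0.041 ] z [0.2954 0.3018 0.3092]
red 287 x [-0.0194  0.0208  0.0378] y [-0.125  -0.0586  0.1324] z [0.231  0.244  0.2564]
tcp U [ 0.0048 -0.0603]
t 14.0 at [0.5848 0.088  0.2784] th -87.53 F [  2.  -10.2   0.9] gap 0.0141 q [-64. -68.] -> rows [-0.09  2.97  0.26] turn -0.006
```

servo_tool --commands '[[[0,-0.06,0,0],[0,-0.06,0,0],[0,-0.06,0,0],[0,-0.06,0,0],[0,-0.06,0,0],[0,-0.06,0,0]]]'

```text
time: 14.5
eef_pos: [0.5848, 0.0883, 0.2784]
ee_rot: [[0.999, 0.043, 0.003], [0.043, -0.999, -0.01], [0.002, 0.01, -1.0]]
ft_force: [0.2, -10.4, 0.6]
finger_gap: 0.0138
gripper_force: 58.7
```

```bash
python3 k.py pics/j.png; python3 - <<'E'
from h import *
s,D=r.snapshot("scene");w=cv2.imread("pics/j.png")
cv2.imwrite("pics/j2.png",np.hstack([cv2.resize(w[160:340,160:560],(520,234),interpolation=2),cv2.resize(s[160:254,230:340],(274,234),interpolation=2)]))
t,Dt=r.snapshot("top");c=r.camera_params("top");X=cloud(c,Dt);Z=X[...,2]
m=((Z>.02)&(Dt>0)&(Z<.2)).astype(np.uint8);n,l,st,ce=cv2.connectedComponentsWithStats(m)
for i in range(1,n):
    if st[i,4]>100: print(ce[i].round(),rect(X[l==i]))
E
```

```text
post 5828 x [-0.0299  0.0088  0.0404] y [-0.1483 -0.1353 -0.1227] z [0.2638 0.267  0.2683]
knobtop 2068 x [-0.0018  0.0113  0.0171] y [-0.0789 -0.0599 -0.0412] z [0.2955 0.3019 0.3095]
red 316 x [-0.0211  0.0192  0.0385] y [-0.1276 -0.0583  0.1322] z [0.2317 0.2443 0.2585]
tcp U [ 0.0048 -0.06  ]
t 14.55 at [0.5848 0.0883 0.2784] th -87.54 F [  1.3 -11.2   0.4] gap 0.0144 q [-64. -68.] -> rows [-0.09  3.    0.27] turn -0.006
[219.  96.] [861.2 356.   73.1  73.8  70.4]
[242.  93.] [862.9 277.9  50.7  75.3  82.4]
[192.  97.] [8.605e+02 4.453e+02 7.280e+01 7.330e+01 8.000e-01]
[387.  95.] [ 856.9 -202.9   94.6   93.9   57.8]
[469. 142.] [ 634.4 -418.5   39.    13.8   35.6]
[352. 163.] [585.  -57.1  48.7  22.5   4. ]
[303. 181.] [565.5 101.4 102.3 224.1   2.6]
[399. 192.] [ 508.6 -204.3   49.2   23.1   44.1]
[157. 227.] [435.1 532.4 120.9 121.8  27.2]
[405. 220.] [ 419.5 -214.5   21.3   49.5   79.5]
[377. 225.] [ 411.1 -128.3   22.4   50.9   15.4]
[254. 269.] [294.7 244.1  65.4 108.7  79.5]
[345. 354.] [ 45.5  -3.2 149.5  59.8  86.9]
```

View pics/j2.png

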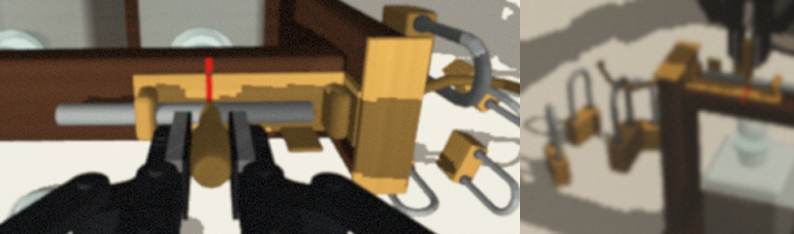

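The knob (209,145) now stands in line with the red line (209,80). The bolt is drawn 30.0 mm against 11 N, the padlock hangs on the hook, and the stand and bowl have not moved. The arm hides part of the decanter in the top view, but I never went near it. Handing in.

```bash
python3 -c "
from cell import r
print(r.job_done())"
```

```text
the job is handed in; nothing more can be done
None
```

I handed the job in at about 15 s: the padlock hangs released on the brass hook, and the gripper is holding the bolt drawn about 30 mm, its knob over the red line, against about 11 N of spring pull.

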